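Rack up the cleaned valve parts

ROBOT

A 6-joint arm with a two-finger parallel gripper is mounted at the origin on the work surface. World frame = base frame: x ahead of the robot, y to its left, z up, the work surface at z = 0. Lengths are in mm, angles in rad, forces in N, time in s.
With the tool pointing down it reaches from about 300 to 750 mm from the base axis. Payload 8.5 kg.
Tool frame: the origin (TCP) lies midway between the tips of the shut fingers; the grasp point (between the pads) lies 19 mm behind it; z points along the fingers, y is the line along which they close (so a half turn about z gives the same grasp; the last joint's range is limited). The gripper opens to 88 mm and grips with 3 to 60 N. Pads are 18 mm wide; open, the fingers measure 123 mm over their backs; the gripper's body (75 mm by 187 mm) begins 45 mm behind the grasp point.
Start: joints at [0.904, 0.381, 1.297, -0, 1.464, -0.215], TCP at [240.111, 494.8, 212.748] pointing down, gripper open.
Joint ranges: [-3.11, 3.11], [-0.89, 2.33], [0.22, 2.48], [-1.42, 4.56], [0.17, 2.85], [-2.88, 2.88]. Speed limits (rad/s): [2.39, 2.39, 3.14, 3.14, 3.14, 3.14].

INTERFACE

Orientations are given as a unit quaternion [w, x, y, z].
In Python, from plant import manip gives the robot as it stands. The module is installed in compiled form; this text tells all that it offers.
- The arm moves only by the tool move_arm, never from a script. Its argument "deltas" is a list of rows, each a list of 3 entries, a list of its own where there are three numbers: the shift along the world's x, y, z scaled (see below), then the turn, a rotation vector about the world's x, y, z scaled (see below), then the closure, from -1 (fully open) to 1 (shut). A call has 1 to 20 rows; each row shifts and turns the commanded pose from where the row before left it; what a row does not reach is not made up. The controller multiplies each number of a shift by 10 cm and each number of a turn by 90 degrees. A row lasts 1/10 s, in which the tool goes at most 50 mm and 8.59 degrees, less where a joint would pass 70% of its speed; a pose out of reach is approached as far as the arm can. A call with a number of a shift or a turn outside -1 to 1 is refused whole. A call with a gripper value outside its range is refused whole. The fingers move at their own pace and stop on an object; "newtons" is the grip in N (left out, the last holds). Time passes only in rows, so rows that do not move let the fingers close. It gives the time, the measured TCP pose, the force, the opening and the grip force at its end, in the units of the state.
- manip.read_state(): the state, without advancing time (a new reading comes with each control period).
- manip.get_image(name): name is "scene" or "top" or "wrist"; returns a dict with "color" (384x512x3 uint8, red, green, blue), "depth" (384x512 float32, mm along the optical axis (not along the pixel's ray), 0 where there is no reading), "K" (3x3 intrinsics, pixels), "R" (3x3) and "t" (3): a world point X has camera coordinates R X + t; the wrist camera has in their place "tool_from_camera" (4x4, takes a point from camera to tool coordinates, whose origin is the TCP and whose axes are the flange's). Camera axes: x right, y down, z forward; pixel columns grow to the right and rows downward; lengths in mm; the calibration is good to about 2 mm. A picture is of the moment at which its call begins: read the wrist's pose just before it.
- manip.job_done(): hands the job in; it is judged then, once.
Trained networks look in the newest picture that a camera, given by its name, has taken for a name from the list of things; names that differ only in an ending like _2 or _b are one class to them, and where a whole thing is asked for, a point or a joint stands for the part that bears it (a point fixed in the world has none). Each returns a list of dicts, best first, with "score" (0 to 1); they miss things now and then, are a little off and sometimes report something else, mostly with a low value. They report only what shows in the picture. A call takes as long as a camera call. They do not tell look-alikes from the thing itself.
- manip.find_in(query, camera): "xyz" ([x, y, z] in mm, in world coordinates, good to about 4 mm: the middle of the surface that is visible of it).
- manip.outline_of(query, camera): "region" (384x512 bool, what is visible of it).
- manip.place_of(query, camera): "xyz" ([x, y, z] in mm, in world coordinates, good to about 4 mm: a listed point, or the origin of a listed thing).
The state is a dict: "time": time; "qpos": joint angles; "qd": joint speeds; "joint_torque": joint torques, N m; "ee_pos": TCP position; "ee_rot": TCP orientation; "ft_force": force on the tool from outside, world axes, zero at the start; "wrist_torque": the same for the moment, N m; "width": finger opening in mm; "finger_force": force on a finger pad.
Only numpy, scipy, OpenCV 4.12 (cv2) and the standard library are available. Lean on these libraries where they do the work, as an engineer would, in place of code of your own. Each camera call takes 0.05 s, during which the arm holds its last target. There are 200 camera calls.

TASK

Pull the rack's shelf all the way out and stand every valve part on it in two neat rows: the blocks centred on the front line with their long sides pointing into the rack, and the round sleeves upright, centred on the rear line; each row starts right against the shelf's left side wall (left as seen from the robot) and its parts stand side by side, almost touching (no gap over about 5 mm). Then push the loaded shelf fully home without upsetting the rows, and leave the bowl and the injector where they are.

Things in the scene. Friction and masses are not known exactly. Their poses are not given: they have to be found in the camera images.
- sleeve1: valve sleeve, plain steel, round and upright: flange 40 mm diameter and 12 mm high at the foot, above it a 30 mm diameter barrel up to 54 mm total height; origin at the centre of its underside, z up along its axis. 2 or 3 of the 3 sleeves are present (None from the start = absent). They start standing in the steel tray
- sleeve2: valve sleeve, plain steel, round and upright: flange 40 mm diameter and 12 mm high at the foot, above it a 30 mm diameter barrel up to 54 mm total height; origin at the centre of its underside, z up along its axis. 2 or 3 of the 3 sleeves are present (None from the start = absent). They start standing in the steel tray
- sleeve3: valve sleeve, plain steel, round and upright: flange 40 mm diameter and 12 mm high at the foot, above it a 30 mm diameter barrel up to 54 mm total height; origin at the centre of its underside, z up along its axis. 2 or 3 of the 3 sleeves are present (None from the start = absent). They start standing in the steel tray
- block1: valve block, aluminium, 52 mm long (its x axis) x 40 mm wide (its y axis) x 36 mm high, small port holes in the top; origin at the centre of its underside. 2 or 3 of the 3 blocks are present (None from the start = absent). They start lying flat on the rubber mat
- block2: valve block, aluminium, 52 mm long (its x axis) x 40 mm wide (its y axis) x 36 mm high, small port holes in the top; origin at the centre of its underside. 2 or 3 of the 3 blocks are present (None from the start = absent). They start lying flat on the rubber mat
- block3: valve block, aluminium, 52 mm long (its x axis) x 40 mm wide (its y axis) x 36 mm high, small port holes in the top; origin at the centre of its underside. 2 or 3 of the 3 blocks are present (None from the start = absent). They start lying flat on the rubber mat
- shelf (a joint): travel of the pull-out shelf in m: 0 = fully home in the rack, 0.21 = fully out towards the robot (the stop); it slides along the rack's own -x
- shelf_handle (a point): middle of the shelf's handle, a level bar 12 mm thick and 100 mm long parallel to the shelf's front edge (the point's y axis), 85 mm above the bench and 50 mm in front of the shelf's front; free space of 44 mm behind it. Moves with the shelf; its x axis points into the rack (direction of closing)
- shelf_corner (a point): on the shelf floor (18 mm above the bench), front left corner between front lip (8 mm above floor) and left side wall (20 mm high, 6 mm thick). Moves with the shelf; x points into the rack, y to the left, z up; the floor spans x 0 to 209 mm, y 0 to -170 mm. Black row lines along y on the floor: front line at x = 42 mm, rear line at x = 118 mm
- rack: low rack fixed to the bench, 200 mm wide (y), 225 mm deep (x), 86 mm high, open front, clear flat top (underside 62 mm above the shelf floor); origin on the bench under the middle of its front edge, x pointing to its back. The shelf's front is flush with it when home
- tray: shallow steel tray fixed to the bench, 340 (x) x 220 (y) mm, floor 4 mm thick, rim 25 mm high, walls 4 mm; origin at the centre of its underside. It may be on either side of the rack
- mat: flat black rubber tread mat, 340 (x) x 220 (y) x 4 mm, fixed to the bench; origin at the centre of its underside. On the other side from the tray
- bowl: bystander: small steel bowl, 90 mm wide, 50 mm high, origin centre of underside
- injector: bystander: dismantled injector lying along its x axis, about 150 mm long, 36 mm high, origin on its underside near the middle
Not all that is in view belongs to the job. What is shaped like the sleeve2 but blue or brown is not meant. Leave any blue or purple look-alike of the block2 alone.

How it is judged (in metres and radians):
On the way, in this order (a step that is already met when the one before it is completed fails the run):
1. the shelf is pulled out (at least 185 mm) (value of joint shelf above 0.185 m), for 0.2 s.
2. all parts present stand in their two rows on the pulled-out shelf (value of joint shelf above 0.185 m and x of block1 in the frame of shelf_corner between 0.034 and 0.05 m and z of block1 in the frame of shelf_corner between -0.005 and 0.005 m and angle between each of block1, block2, block3, sleeve1, sleeve2, sleeve3's own z axis and vertical below 0.1 rad and linear speed of each of block1, block2, block3, sleeve1, sleeve2, sleeve3 below 0.03 m/s and angle between the x axis of each of block1, block2, block3 and the x axis of shelf_corner, either way round below 0.15 rad and (y of block1 in the frame of shelf_corner between -0.031 and -0.017 m or y of block1 in the frame of shelf_corner between -0.081 and -0.057 m or y of block1 in the frame of shelf_corner between -0.131 and -0.097 m) and (horizontal distance between block1 and block2 below 0.0505 m or horizontal distance between block1 and block3 below 0.0505 m) and x of block2 in the frame of shelf_corner between 0.034 and 0.05 m and z of block2 in the frame of shelf_corner between -0.005 and 0.005 m and (y of block2 in the frame of shelf_corner between -0.031 and -0.017 m or y of block2 in the frame of shelf_corner between -0.081 and -0.057 m or y of block2 in the frame of shelf_corner between -0.131 and -0.097 m) and (horizontal distance between block2 and block1 below 0.0505 m or horizontal distance between block2 and block3 below 0.0505 m) and x of block3 in the frame of shelf_corner between 0.034 and 0.05 m and z of block3 in the frame of shelf_corner between -0.005 and 0.005 m and (y of block3 in the frame of shelf_corner between -0.031 and -0.017 m or y of block3 in the frame of shelf_corner between -0.081 and -0.057 m or y of block3 in the frame of shelf_corner between -0.131 and -0.097 m) and (horizontal distance between block3 and block1 below 0.0505 m or horizontal distance between block3 and block2 below 0.0505 m) and (y of block1 in the frame of shelf_corner between -0.031 and -0.017 m or y of block2 in the frame of shelf_corner between -0.031 and -0.017 m or y of block3 in the frame of shelf_corner between -0.031 and -0.017 m) and (y of block1 in the frame of shelf_corner between -0.081 and -0.057 m or y of block2 in the frame of shelf_corner between -0.081 and -0.057 m or y of block3 in the frame of shelf_corner between -0.081 and -0.057 m) and x of sleeve1 in the frame of shelf_corner between 0.11 and 0.126 m and z of sleeve1 in the frame of shelf_corner between -0.005 and 0.005 m and (y of sleeve1 in the frame of shelf_corner between -0.031 and -0.017 m or y of sleeve1 in the frame of shelf_corner between -0.081 and -0.057 m or y of sleeve1 in the frame of shelf_corner between -0.131 and -0.097 m) and (horizontal distance between sleeve1 and sleeve2 below 0.0505 m or horizontal distance between sleeve1 and sleeve3 below 0.0505 m) and x of sleeve2 in the frame of shelf_corner between 0.11 and 0.126 m and z of sleeve2 in the frame of shelf_corner between -0.005 and 0.005 m and (y of sleeve2 in the frame of shelf_corner between -0.031 and -0.017 m or y of sleeve2 in the frame of shelf_corner between -0.081 and -0.057 m or y of sleeve2 in the frame of shelf_corner between -0.131 and -0.097 m) and (horizontal distance between sleeve2 and sleeve1 below 0.0505 m or horizontal distance between sleeve2 and sleeve3 below 0.0505 m) and x of sleeve3 in the frame of shelf_corner between 0.11 and 0.126 m and z of sleeve3 in the frame of shelf_corner between -0.005 and 0.005 m and (y of sleeve3 in the frame of shelf_corner between -0.031 and -0.017 m or y of sleeve3 in the frame of shelf_corner between -0.081 and -0.057 m or y of sleeve3 in the frame of shelf_corner between -0.131 and -0.097 m) and (horizontal distance between sleeve3 and sleeve1 below 0.0505 m or horizontal distance between sleeve3 and sleeve2 below 0.0505 m) and (y of sleeve1 in the frame of shelf_corner between -0.031 and -0.017 m or y of sleeve2 in the frame of shelf_corner between -0.031 and -0.017 m or y of sleeve3 in the frame of shelf_corner between -0.031 and -0.017 m) and (y of sleeve1 in the frame of shelf_corner between -0.081 and -0.057 m or y of sleeve2 in the frame of shelf_corner between -0.081 and -0.057 m or y of sleeve3 in the frame of shelf_corner between -0.081 and -0.057 m)), for 0.2 s.
At the end, for the whole second after the job is handed in: Shelf home within 6 mm; parts flat or upright, at rest, centres within 8 mm of their line, blocks square within 0.15 rad; first part of each row within 11 mm of the left wall, each next part beside one nearer the wall with a gap of at most about 10 mm (value of joint shelf below 0.006 m and x of block1 in the frame of shelf_corner between 0.034 and 0.05 m and z of block1 in the frame of shelf_corner between -0.005 and 0.005 m and angle between each of block1, block2, block3, sleeve1, sleeve2, sleeve3's own z axis and vertical below 0.1 rad and linear speed of each of block1, block2, block3, sleeve1, sleeve2, sleeve3 below 0.03 m/s and angle between the x axis of each of block1, block2, block3 and the x axis of shelf_corner, either way round below 0.15 rad and (y of block1 in the frame of shelf_corner between -0.031 and -0.017 m or y of block1 in the frame of shelf_corner between -0.081 and -0.057 m or y of block1 in the frame of shelf_corner between -0.131 and -0.097 m) and (horizontal distance between block1 and block2 below 0.0505 m or horizontal distance between block1 and block3 below 0.0505 m) and x of block2 in the frame of shelf_corner between 0.034 and 0.05 m and z of block2 in the frame of shelf_corner between -0.005 and 0.005 m and (y of block2 in the frame of shelf_corner between -0.031 and -0.017 m or y of block2 in the frame of shelf_corner between -0.081 and -0.057 m or y of block2 in the frame of shelf_corner between -0.131 and -0.097 m) and (horizontal distance between block2 and block1 below 0.0505 m or horizontal distance between block2 and block3 below 0.0505 m) and x of block3 in the frame of shelf_corner between 0.034 and 0.05 m and z of block3 in the frame of shelf_corner between -0.005 and 0.005 m and (y of block3 in the frame of shelf_corner between -0.031 and -0.017 m or y of block3 in the frame of shelf_corner between -0.081 and -0.057 m or y of block3 in the frame of shelf_corner between -0.131 and -0.097 m) and (horizontal distance between block3 and block1 below 0.0505 m or horizontal distance between block3 and block2 below 0.0505 m) and (y of block1 in the frame of shelf_corner between -0.031 and -0.017 m or y of block2 in the frame of shelf_corner between -0.031 and -0.017 m or y of block3 in the frame of shelf_corner between -0.031 and -0.017 m) and (y of block1 in the frame of shelf_corner between -0.081 and -0.057 m or y of block2 in the frame of shelf_corner between -0.081 and -0.057 m or y of block3 in the frame of shelf_corner between -0.081 and -0.057 m) and x of sleeve1 in the frame of shelf_corner between 0.11 and 0.126 m and z of sleeve1 in the frame of shelf_corner between -0.005 and 0.005 m and (y of sleeve1 in the frame of shelf_corner between -0.031 and -0.017 m or y of sleeve1 in the frame of shelf_corner between -0.081 and -0.057 m or y of sleeve1 in the frame of shelf_corner between -0.131 and -0.097 m) and (horizontal distance between sleeve1 and sleeve2 below 0.0505 m or horizontal distance between sleeve1 and sleeve3 below 0.0505 m) and x of sleeve2 in the frame of shelf_corner between 0.11 and 0.126 m and z of sleeve2 in the frame of shelf_corner between -0.005 and 0.005 m and (y of sleeve2 in the frame of shelf_corner between -0.031 and -0.017 m or y of sleeve2 in the frame of shelf_corner between -0.081 and -0.057 m or y of sleeve2 in the frame of shelf_corner between -0.131 and -0.097 m) and (horizontal distance between sleeve2 and sleeve1 below 0.0505 m or horizontal distance between sleeve2 and sleeve3 below 0.0505 m) and x of sleeve3 in the frame of shelf_corner between 0.11 and 0.126 m and z of sleeve3 in the frame of shelf_corner between -0.005 and 0.005 m and (y of sleeve3 in the frame of shelf_corner between -0.031 and -0.017 m or y of sleeve3 in the frame of shelf_corner between -0.081 and -0.057 m or y of sleeve3 in the frame of shelf_corner between -0.131 and -0.097 m) and (horizontal distance between sleeve3 and sleeve1 below 0.0505 m or horizontal distance between sleeve3 and sleeve2 below 0.0505 m) and (y of sleeve1 in the frame of shelf_corner between -0.031 and -0.017 m or y of sleeve2 in the frame of shelf_corner between -0.031 and -0.017 m or y of sleeve3 in the frame of shelf_corner between -0.031 and -0.017 m) and (y of sleeve1 in the frame of shelf_corner between -0.081 and -0.057 m or y of sleeve2 in the frame of shelf_corner between -0.081 and -0.057 m or y of sleeve3 in the frame of shelf_corner between -0.081 and -0.057 m)); the robot touches nothing.
It fails at once if the bowl is disturbed (moved over 25 mm) (distance of bowl from where it was at the start of the episode above 0.025 m).
It fails at once if the injector is disturbed (moved over 25 mm) (distance of injector from where it was at the start of the episode above 0.025 m).
Of sleeve1, sleeve2, sleeve3 only 2 to 3 are there at a start; the rules pass over those that are not, and their reading is None.
Of block1, block2, block3 only 2 to 3 are there at a start; the rules pass over those that are not, and their reading is None.
At some moment in a run one of sleeve1, sleeve2, sleeve3, block1, block2, block3 may be knocked a few centimetres aside while the robot is not near it.
It also fails if it takes over 210 s, if anything falls off the work surface, if the arm or the gripper's body presses on something with over 40 N, if the wrist force passes 120 N, or if a joint passes its speed limit or range.

## Working session

There is one attempt and no reset: what is moved stays moved. The work goes in short steps, Python scripts to look and compute and a tool call to move; the robot and the scene stay as the last step left them, time stands still between calls to the robot, and variables do not carry over. Pictures are saved under pics/ and viewed, at most 14 in all, crops included, and the job is handed in when it is done.

Besides the shell and the picture viewer there is one more tool, called after ">>>" as name(argument=value, ...) on one line, values as JSON. move_arm: Moves the arm, as the interface text tells. Shifts and turns lie within -1 to 1; 1 stands for 10 cm of shift or 90 degrees of turn. Its arguments: {"type":"object","properties":{"deltas":{"type":"array"},"newtons":{"type":"number"}},"required":["deltas"]}

```bash
mkdir -p pics && cat > h.py <<'E'
import numpy as np, cv2
from plant import manip
def snap(cam, fn):
    im=manip.get_image(cam); cv2.imwrite('pics/'+fn, im['color'][:,:,::-1]); return im
def cloud(im):
    d=im['depth'].astype(float); h,w=d.shape; u,v=np.meshgrid(np.arange(w),np.arange(h)); K=im['K']
    P=np.stack([(u-K[0,2])/K[0,0]*d,(v-K[1,2])/K[1,1]*d,d],-1)
    return (P-im['t'])@im['R']   # R^T (P-t)
E
python3 - <<'E'
from h import *
s=manip.read_state(); print(s['time'],s['ee_pos'],s['ee_rot'],s['width'])
for c in ['top','scene']:
    im=snap(c,c+'0.png')
    print(c,im['K'].round(1).tolist(),im['R'].round(3).tolist(),im['t'].round(0))
    for n in ['sleeve1','block1','shelf_handle','shelf_corner','rack','tray','mat','bowl','injector']:
        print(n,[(np.round(r['xyz']).tolist(),round(r['score'],2)) for r in manip.place_of(n,c)])
E
```

```text
0.0 [239.92069466 494.55707067 212.14269863] [-2.95326237e-04  2.23959581e-01  9.74598164e-01 -6.60762572e-04] 87.82119454861365
top [[385.7, 0.0, 253.0], [0.0, 385.7, 190.6], [0.0, 0.0, 1.0]] [[0.109, -0.994, 0.007], [-0.969, -0.108, -0.223], [0.223, 0.018, -0.975]] [ -41.  531. 1070.]
sleeve1 [([414.0, -292.0, -2.0], 0.73), ([609.0, -2.0, 86.0], 0.72), ([370.0, -489.0, 1.0], 0.71), ([647.0, -480.0, 0.0], 0.67), ([491.0, -339.0, -1.0], 0.64), ([572.0, -274.0, 4.0], 0.46)]
block1 [([362.0, 20.0, 1.0], 0.82), ([330.0, 107.0, -1.0], 0.67), ([418.0, -289.0, -2.0], 0.63), ([496.0, 260.0, 3.0], 0.59), ([392.0, 299.0, 3.0], 0.57), ([485.0, 300.0, -0.0], 0.21)]
shelf_handle [([610.0, 0.0, 87.0], 0.79)]
shelf_corner [([668.0, 88.0, 15.0], 0.92)]
rack [([679.0, 5.0, 2.0], 0.6)]
tray [([495.0, -301.0, -0.0], 0.97), ([488.0, -337.0, 1.0], 0.24)]
mat [([482.0, 296.0, -1.0], 0.75)]
bowl [([508.0, 500.0, -2.0], 0.58)]
injector [([494.0, -488.0, 1.0], 0.9), ([680.0, 6.0, -0.0], 0.58)]
scene [[377.3, 0.0, 260.5], [0.0, 377.3, 195.3], [0.0, 0.0, 1.0]] [[0.869, 0.494, 0.001], [0.298, -0.522, -0.799], [-0.394, 0.695, -0.601]] [-457. -104. 1568.]
sleeve1 [([571.0, -274.0, 8.0], 0.73), ([647.0, -484.0, 2.0], 0.66), ([369.0, -486.0, 0.0], 0.63), ([412.0, -290.0, 4.0], 0.47)]
block1 [([363.0, 20.0, -2.0], 0.7), ([326.0, 112.0, -1.0], 0.61), ([494.0, 257.0, 6.0], 0.54), ([392.0, 299.0, 6.0], 0.47)]
shelf_handle [([609.0, 3.0, 86.0], 0.69)]
shelf_corner [([666.0, 86.0, 18.0], 0.74), ([496.0, -297.0, -2.0], 0.54)]
rack [([684.0, 1.0, 3.0], 0.69)]
tray [([494.0, -299.0, -1.0], 0.8)]
mat [([480.0, 297.0, -1.0], 0.77), ([570.0, -274.0, 4.0], 0.7)]
bowl [([508.0, 498.0, 2.0], 0.69)]
injector [([498.0, -493.0, 4.0], 0.82)]
```

View pics/top0.png

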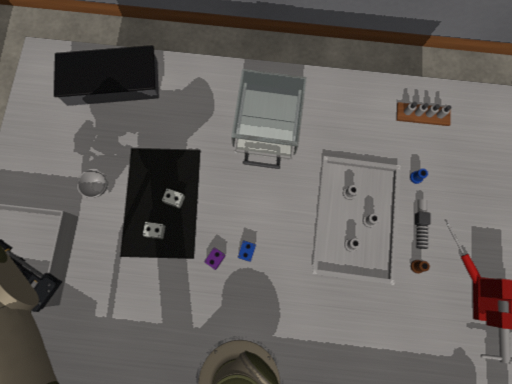

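View pics/scene0.png

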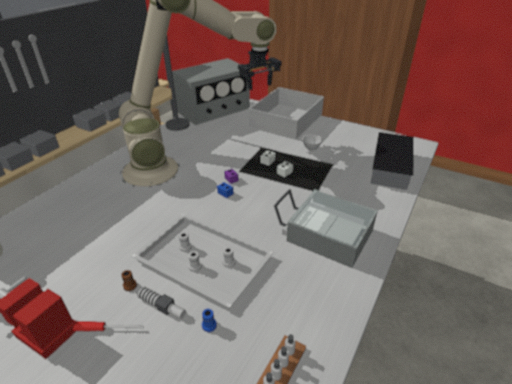

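The top view shows two grey blocks on the mat at (173,198) and (153,230), and three grey sleeves in the tray at (351,192), (371,219) and (353,243). The blue and purple blocks and the blue and brown sleeves lie elsewhere. The scene view agrees with this.

```bash
cat >> h.py <<'E'
def blobs(P,box,zr,minpix=8):
    x0,x1,y0,y1=box
    m=((P[...,0]>x0)&(P[...,0]<x1)&(P[...,1]>y0)&(P[...,1]<y1)&(P[...,2]>zr[0])&(P[...,2]<zr[1])).astype(np.uint8)
    n,l=cv2.connectedComponents(m)
    out=[]
    for i in range(1,n):
        Q=P[l==i]
        if len(Q)<minpix: continue
        r=cv2.minAreaRect(Q[:,:2].astype(np.float32))
        out.append((len(Q),np.round(Q.mean(0),1).tolist(),np.round(r[0],1).tolist(),np.round(r[1],1).tolist(),round(r[2],1)))
    return out
MAT=(320,660,170,410); TRAY=(335,655,-400,-200)
E
python3 - <<'E'
from h import *
for c in ['top','scene']:
    P=cloud(manip.get_image(c)); print(c)
    for n,b,z in [('blocks',MAT,(30,48)),('sleeves top',TRAY,(50,66)),('handle',(585,632,-80,80),(70,100)),('racktop',(640,960,-140,150),(78,95)),('mat',(300,680,150,430),(1,8))]:
        for q in blobs(P,b,z): print(n,q)
E
```

```text
top
blocks (237, [491.2, 255.7, 38.2], [491.3, 256.8], [52.2, 40.9], 78.4)
blocks (256, [389.7, 297.6, 38.1], [389.9, 298.7], [53.6, 40.1], 89.4)
sleeves top (84, [568.9, -272.2, 56.8], [570.3, -273.1], [26.9, 30.3], 49.9)
sleeves top (90, [490.2, -337.2, 57.3], [490.6, -337.1], [28.6, 27.9], 57.1)
sleeves top (89, [412.3, -286.0, 57.8], [412.4, -286.5], [28.4, 27.3], 3.0)
handle (155, [606.5, 4.4, 88.4], [607.4, 4.4], [109.0, 12.9], 87.8)
racktop (4600, [789.3, -1.5, 84.7], [793.2, -1.2], [200.1, 228.6], 88.2)
mat (5401, [477.5, 294.1, 3.4], [479.7, 295.5], [355.2, 233.8], 3.9)
mat (11, [351.5, 160.8, 2.2], [350.6, 159.3], [17.9, 12.0], 8.9)
scene
blocks (81, [392.9, 294.2, 37.3], [392.2, 295.0], [39.4, 58.9], 0.6)
blocks (96, [494.7, 251.3, 37.6], [493.9, 255.4], [57.6, 43.2], 75.8)
sleeves top (67, [414.6, -289.9, 56.8], [413.5, -287.6], [27.4, 30.3], 38.8)
sleeves top (73, [570.7, -276.2, 56.4], [568.9, -274.7], [26.8, 30.6], 32.4)
sleeves top (77, [493.1, -340.7, 56.8], [492.0, -339.9], [27.4, 30.4], 15.5)
handle (105, [610.9, -2.4, 85.6], [610.7, 2.0], [111.7, 18.3], 86.4)
racktop (3016, [797.6, -11.5, 84.7], [792.6, -2.4], [206.1, 226.5], 88.6)
mat (1792, [494.9, 287.3, 3.6], [481.2, 295.4], [351.3, 266.8], 3.3)
```

>>> move_arm(deltas=[[[0.2835,-0.378,0],[0,0,-0.0916],0.14],[[0.2835,-0.378,0],[0,0,-0.0916],0.14],[[0.2835,-0.378,0],[0,0,-0.0916],0.14],[[0.2835,-0.378,0],[0,0,-0.0916],0.14],[[0.2835,-0.378,0],[0,0,-0.0916],0.14],[[0.2835,-0.378,0],[0,0,-0.0916],0.14],[[0.2835,-0.378,0],[0,0,-0.0916],0.14],[[0.2835,-0.378,0],[0,0,-0.0916],0.14],[[0.2835,-0.378,0],[0,0,0],0.14],[[0.2835,-0.378,0],[0,0,0],0.14],[[0.2835,-0.378,0],[0,0,0],0.14],[[0.2835,-0.378,0],[0,0,0],0.14],[[0.2835,-0.378,-0.2],[0,0,0],0.14],[[0,0,-0.2],[0,0,0],0.14],[[0,0,0],[0,0,0],0.14],[[0,0,0],[0,0,0],0.14]], newtons=30)

```text
time: 2.7
ee_pos: [607.8, 4.8, 173.8]
ee_rot: [-0.0, 0.718, 0.696, 0.0]
ft_force: [1.4, 0.0, -0.3]
width: 38.1
finger_force: 0.0
```

>>> move_arm(deltas=[[[0.01,0,-0.36],[0,0,0],0.14],[[0,0,-0.36],[0,0,0],0.14],[[0,0,-0.36],[0,0,0],0.14],[[0,0,0],[0,0,0],0.14],[[0,0,0],[0,0,0],1],[[0,0,0],[0,0,0],1],[[0,0,0],[0,0,0],1],[[0,0,0],[0,0,0],1]], newtons=30)

```text
time: 3.5
ee_pos: [609.5, 4.3, 66.7]
ee_rot: [0.001, 0.718, 0.696, 0.001]
ft_force: [0.1, 0.1, -0.1]
width: 7.9
finger_force: 0.0
```

>>> move_arm(deltas=[[[0,0,0],[0,0,0],1],[[0,0,0],[0,0,0],1]])

```text
time: 3.7
ee_pos: [609.0, 4.3, 65.5]
ee_rot: [0.0, 0.718, 0.696, 0.0]
ft_force: [-0.2, -0.3, -0.2]
width: 0.4
finger_force: 0.0
```

```bash
python3 - <<'E'
from h import *
im=snap('wrist','w1.png'); print(manip.place_of('shelf_handle','wrist'))
im=manip.get_image('scene')
print(manip.place_of('shelf_handle','scene'))
cv2.imwrite('pics/s1.png',cv2.resize(im['color'][130:290,220:400,::-1],None,fx=3,fy=3))
E
```

```text
[{'xyz': [604.5, 5.9, 85.0], 'score': 0.63}]
[{'xyz': [608.5, 0.9, 87.6], 'score': 0.74}]
```

View pics/s1.png

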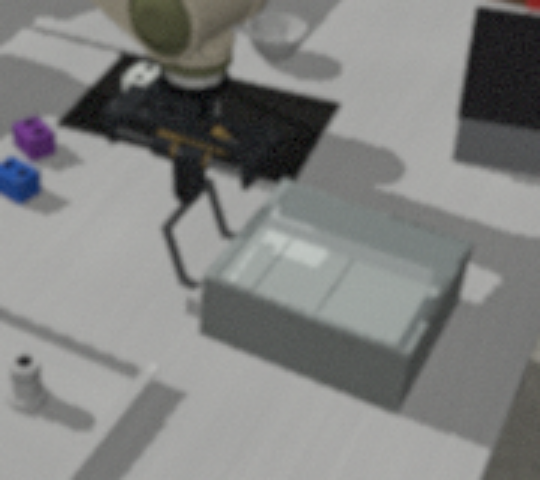

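View pics/w1.png

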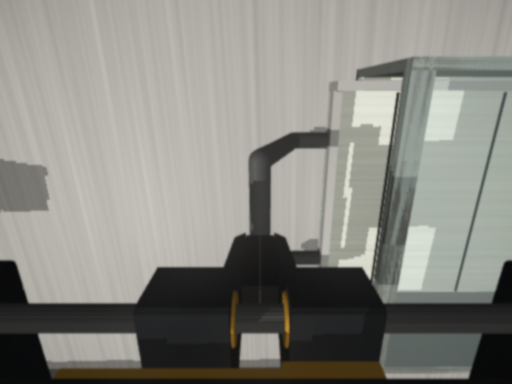

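The scene crop shows the closed gripper at the handle bar around (190,190). The wrist view shows the bar at about (260,200), in line with the fingers. I'll use depth to tell whether the fingers are above it.

```bash
python3 - <<'E'
from h import *
from scipy.spatial.transform import Rotation as Ro
s=manip.read_state(); im=manip.get_image('wrist'); T=im['tool_from_camera']; print(T.round(3).tolist())
d=im['depth'].astype(float); K=im['K']; q=s['ee_rot']; R=Ro.from_quat([q[1],q[2],q[3],q[0]]).as_matrix()
print(s['ee_pos'],s['width'],s['finger_force'])
for (u,v) in [(260,170),(260,200),(260,225),(260,245),(260,270),(260,315),(200,280),(310,280),(310,140),(365,200),(150,50)]:
    z=d[v,u]; p=np.array([(u-K[0,2])/K[0,0]*z,(v-K[1,2])/K[1,1]*z,z,1]); t=(T@p)[:3]
    print((u,v),round(z),'tool',t.round(0),'world',(R@t+s['ee_pos']).round(1))
E
```

```text
[[0.001, -0.947, -0.322, 83.909], [1.0, 0.001, -0.0, 0.328], [0.0, -0.322, 0.947, -172.095], [0.0, 0.0, 0.0, 1.0]]
[609.00915533   4.29575728  65.39064637] 0.02975946467018907 0.694053266197443
(260, 170) 150 tool [ 46.   1. -26.] world [611.   50.1  91.7]
(260, 200) 156 tool [ 29.   1. -25.] world [610.5  33.4  90.8]
(260, 225) 162 tool [ 14.   1. -25.] world [610.   18.7  90.5]
(260, 245) 151 tool [  9.   1. -38.] world [609.9  13.2 103. ]
(260, 270) 147 tool [ -1.   1. -45.] world [609.5   3.5 110.8]
(260, 315) 81 tool [  26.    0. -106.] world [610.3  29.9 171.9]
(200, 280) 82 tool [  34.  -16. -103.] world [593.8  39.  168. ]
(310, 280) 83 tool [  34.   15. -102.] world [624.6  37.6 167.4]
(310, 140) 213 tool [51. 37. 42.] world [647.5  53.7  23.8]
(365, 200) 233 tool [ 2. 84. 47.] world [693.2   3.9  18.6]
(150, 50) 215 tool [113. -80.  64.] world [532.8 119.4   1. ]
```

>>> move_arm(deltas=[[[-0.05,0.0015,0],[0,0,0],1],[[-0.1,0.003,0],[0,0,0],1],[[-0.1,0.003,0],[0,0,0],1],[[0,0,0],[0,0,0],1]], newtons=40)

```text
time: 4.35
ee_pos: [582.7, 5.3, 65.2]
ee_rot: [-0.001, 0.718, 0.696, -0.0]
ft_force: [-0.0, 0.2, 0.1]
width: 0.5
finger_force: 0.0
```

```bash
python3 - <<'E'
from h import *
im=snap('wrist','w2.png'); s=manip.read_state(); print(s['ee_pos'],s['width'],s['finger_force'],s['ft_force'])
print(manip.place_of('shelf_handle','wrist'))
E
```

```text
[583.54744464   5.14757343  65.3033446 ] 0.5468505099506553 0.0 [-0.60044314 -0.01170529 -0.18548715]
[{'xyz': [605.6, 6.8, 87.5], 'score': 0.91}]
```

View pics/w2.png

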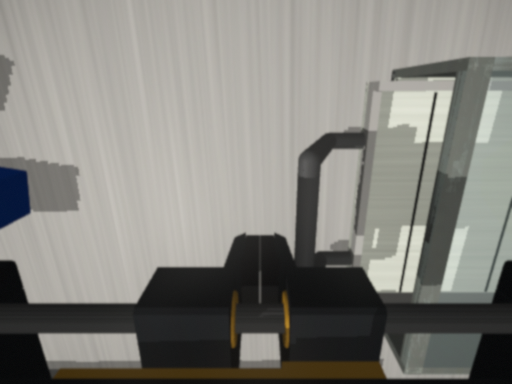

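The bar at about (307,210) now sits right of the closed fingers, so they passed over it. The fingertips look higher than the reported TCP, so I'll measure them.

```bash
python3 - <<'E'
from h import *
s=manip.read_state(); print(s['ee_pos'],s['width'],s['qpos'])
for c in ['scene','top']:
    im=manip.get_image(c); P=cloud(im)
    m=(abs(P[...,0]-583)<14)&(abs(P[...,1]-5)<30)&(P[...,2]>15)&(P[...,2]<220)
    Q=P[m]; print(c,len(Q)); o=np.argsort(Q[:,2]); print(Q[o[:8]].round(0).tolist())
    X=im['R']@s['ee_pos']+im['t']; uv=im['K']@X/X[2]; print('TCP px',uv[:2].round())
    u,v=uv[:2].astype(int)
    if 0<=v<384: print(P[v-14:v+8:2,u].round(0).tolist())
E
```

```text
[584.02513872   5.09128576  65.35434315] 0.10361262739652476 [-1.93882823e-01  5.80176696e-01  1.41347316e+00  8.04642827e-05
  1.14778343e+00 -1.61674469e-01]
scene 226
[[585.0, -6.0, 93.0], [577.0, -4.0, 93.0], [588.0, -4.0, 93.0], [575.0, -8.0, 95.0], [592.0, -5.0, 95.0], [581.0, -5.0, 95.0], [584.0, -5.0, 96.0], [570.0, -7.0, 97.0]]
TCP px [276. 200.]
[[588.0, -6.0, 135.0], [588.0, -6.0, 127.0], [586.0, -3.0, 116.0], [588.0, -5.0, 110.0], [588.0, -5.0, 102.0], [588.0, -4.0, 93.0], [537.0, 97.0, -2.0], [543.0, 87.0, -2.0], [549.0, 75.0, -1.0], [607.0, -41.0, 91.0], [610.0, -46.0, 87.0]]
top 0
[]
TCP px [259. 174.]
[[541.0, 7.0, 342.0], [512.0, 6.0, 419.0], [507.0, 5.0, 424.0], [502.0, 5.0, 425.0], [497.0, 5.0, 428.0], [493.0, 4.0, 428.0], [488.0, 4.0, 431.0], [482.0, 3.0, 438.0], [476.0, 3.0, 444.0], [471.0, 2.0, 449.0], [466.0, 2.0, 454.0]]
```

Both cameras put the fingertips about 28 mm above the reported TCP height. X and y agree. I'll allow for that offset, regrasp lower, and check it again there.

>>> move_arm(deltas=[[[0,0,0.2],[0,0,0],0.14],[[0,0,0.1],[0,0,0],0.14],[[0.13,-0.004,0],[0,0,0],0.14],[[0.13,-0.004,0],[0,0,0],0.14],[[0,0,0],[0,0,0],0.14],[[0,0,0],[0,0,0],0.14],[[0,0,-0.2],[0,0,0],0.14],[[0,0,-0.2],[0,0,0],0.14],[[0,0,-0.15],[0,0,0],0.14],[[0,0,0],[0,0,0],0.14],[[0,0,0],[0,0,0],1],[[0,0,0],[0,0,0],1],[[0,0,0],[0,0,0],1],[[0,0,0],[0,0,0],1],[[0,0,0],[0,0,0],1]], newtons=40)

```text
time: 6.05
ee_pos: [610.2, 4.3, 41.0]
ee_rot: [0.0, 0.718, 0.696, 0.0]
ft_force: [-0.9, -0.2, 3.9]
width: 10.1
finger_force: 39.4
```

```bash
python3 - <<'E'
from h import *
s=manip.read_state(); e=s['ee_pos']; print(e,s['width'],s['finger_force'])
for c in ['scene']:
    im=manip.get_image(c); P=cloud(im)
    m=(abs(P[...,0]-e[0])<25)&(abs(P[...,1]-5)<14)&(P[...,2]>35)&(P[...,2]<220)
    Q=P[m]; o=np.argsort(Q[:,2]); print(Q[o[:14]].round(0).tolist())
E
```

```text
[610.19127361   4.28708438  40.96975535] 10.077486052163524 39.38862293958664
[[623.0, -3.0, 67.0], [615.0, -3.0, 68.0], [620.0, -6.0, 68.0], [615.0, -3.0, 72.0], [620.0, -6.0, 72.0], [619.0, -4.0, 74.0], [628.0, 1.0, 74.0], [625.0, -8.0, 75.0], [629.0, 6.0, 76.0], [594.0, -8.0, 76.0], [589.0, -5.0, 77.0], [627.0, 9.0, 77.0], [628.0, 1.0, 79.0], [616.0, -6.0, 79.0]]
```

>>> move_arm(deltas=[[[-0.06,0.002,0],[0,0,0],1],[[-0.14,0.0045,0],[0,0,0],1],[[-0.2,0.006,0],[0,0,0],1],[[-0.2,0.006,0],[0,0,0],1],[[-0.2,0.006,0],[0,0,0],1],[[-0.2,0.006,0],[0,0,0],1],[[-0.2,0.006,0],[0,0,0],1],[[-0.2,0.006,0],[0,0,0],1],[[-0.2,0.006,0],[0,0,0],1],[[-0.2,0.006,0],[0,0,0],1],[[-0.1,0.003,0],[0,0,0],1],[[0,0,0],[0,0,0],1],[[0,0,0],[0,0,0],1]])

```text
time: 7.4
ee_pos: [421.9, 9.9, 40.9]
ee_rot: [0.002, 0.719, 0.695, 0.002]
ft_force: [8.1, 2.3, 2.8]
width: 10.5
finger_force: 39.5
```

>>> move_arm(deltas=[[[-0.03,0.001,0],[0,0,0],1],[[0,0,0],[0,0,0],1],[[0,0,0],[0,0,0],1]])

```text
time: 7.7
ee_pos: [422.0, 9.8, 41.0]
ee_rot: [0.005, 0.719, 0.695, 0.004]
ft_force: [21.0, 6.6, -9.8]
width: 10.0
finger_force: 40.2
```

>>> move_arm(deltas=[[[0.05,-0.0015,0],[0,0,0],1],[[0,0,0],[0,0,0],0.14],[[0,0,0],[0,0,0],0.14],[[0,0,0],[0,0,0],0.14],[[0,0,0.3],[0,0,0],0.14],[[0,0,0.4],[0,0,0],0.14],[[0,0,0.4],[0,0,0],-0.5],[[0,0.4,0.1],[0,0,0],-0.5],[[0,0.45,0],[0,0,0],-0.5],[[0,0.45,0],[0,0,0],-0.5],[[0,0.45,0],[0,0,0],-0.5],[[0,0.45,0],[0,0,0],-0.5],[[0,0.45,0],[0,0,0],-0.5],[[0,0,0],[0,0,0],-0.5]])

```text
time: 9.1
ee_pos: [420.9, 278.8, 159.8]
ee_rot: [-0.0, 0.717, 0.697, 0.0]
ft_force: [1.3, -1.3, -0.7]
width: 66.0
finger_force: 0.0
```

```bash
python3 - <<'E'
from h import *
s=manip.read_state(); print(s['ee_pos'],s['ft_force'])
for c in ['top','scene']:
    im=snap(c,c+'2.png'); P=cloud(im); print(c)
    print('corner',[(np.round(r['xyz'],1).tolist(),round(r['score'],2)) for r in manip.place_of('shelf_corner',c)[:2]])
    print('handle',[(np.round(r['xyz'],1).tolist(),round(r['score'],2)) for r in manip.place_of('shelf_handle',c)[:1]])
    for n,b,z in [('blocks',MAT,(30,48)),('sleeves top',TRAY,(50,66)),('handle',(400,440,-80,80),(70,100)),('floor',(430,675,-85,95),(14,22)),('walls',(430,670,-110,110),(30,45)),('left',(440,670,50,120),(32,45))]:
        for q in blobs(P,b,z): print(n,q)
E
```

```text
[420.91552991 278.78778326 159.75277788] [ 1.29084818 -1.31671902 -0.69047603]
top
corner [([482.7, 93.7, 15.4], 0.84)]
handle [([424.3, 5.7, 87.2], 0.64)]
blocks (238, [491.3, 255.8, 38.2], [492.1, 256.4], [51.8, 41.1], 76.0)
blocks (88, [391.1, 280.7, 37.7], [389.7, 282.8], [20.9, 40.3], 88.5)
sleeves top (82, [568.9, -272.5, 57.2], [568.9, -273.5], [28.5, 27.0], 4.6)
sleeves top (87, [490.6, -337.1, 57.5], [490.7, -337.3], [27.7, 28.0], 54.0)
sleeves top (89, [412.4, -286.0, 57.2], [412.3, -285.6], [27.7, 28.0], 55.8)
handle (172, [421.9, 8.3, 88.1], [423.3, 9.1], [17.1, 107.7], 0.4)
floor (3072, [575.7, 4.6, 17.2], [577.9, 5.0], [170.4, 196.5], 88.4)
floor (22, [463.0, 58.8, 20.1], [463.5, 58.4], [22.4, 12.3], 6.1)
walls (140, [570.3, 92.9, 36.4], [572.5, 93.1], [6.5, 194.9], 88.5)
walls (138, [565.4, -82.6, 36.6], [568.3, -82.7], [6.4, 199.0], 88.2)
left (134, [570.7, 93.0, 36.7], [572.5, 93.2], [6.3, 194.9], 88.3)
scene
corner [([480.5, 93.5, 18.7], 0.91)]
handle [([423.9, 10.0, 85.9], 0.81)]
blocks (75, [392.2, 293.6, 38.3], [391.7, 295.8], [39.4, 57.1], 0.9)
blocks (93, [494.
[... 329 characters left out ...]
 [18.5, 109.5], 0.6)
floor (1267, [563.9, 13.5, 17.4], [567.0, 16.0], [156.9, 183.4], 89.0)
floor (11, [455.3, 55.3, 19.7], [455.6, 53.9], [19.8, 10.8], 23.4)
floor (12, [453.2, -45.2, 18.9], [454.1, -43.3], [11.0, 20.3], 82.1)
floor (16, [489.6, -82.9, 18.3], [490.3, -82.5], [4.1, 43.7], 88.2)
walls (12, [444.5, 53.7, 39.5], [442.9, 54.6], [11.2, 9.5], 30.8)
walls (113, [564.3, 90.9, 35.3], [566.3, 91.3], [12.3, 182.1], 89.0)
walls (15, [441.6, -45.1, 37.6], [440.8, -45.5], [10.9, 10.2], 31.9)
walls (155, [572.6, -84.8, 35.2], [567.7, -84.7], [12.1, 200.7], 89.1)
left (91, [564.8, 91.1, 36.3], [566.3, 91.3], [12.3, 182.1], 89.0)
left (8, [445.8, 54.2, 39.8], [444.9, 54.8], [7.5, 5.8], 30.8)
```

View pics/top2.png

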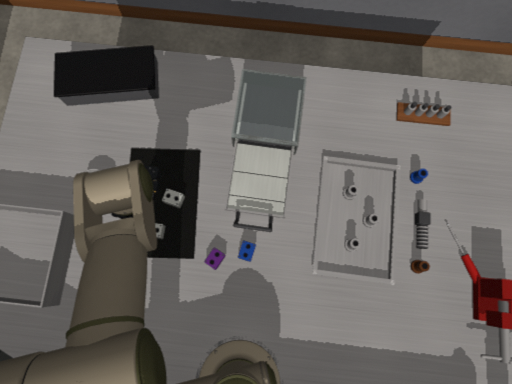

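The shelf is fully out and its two row lines show on the pale floor at about (262,173) and (258,206). Both blocks are in place. Next I turn over the near block at (391,297), where the wrist camera can refine its position.

>>> move_arm(deltas=[[[-0.03,0.02,0],[0,0,0.0921],-0.6],[[-0.03,0.02,0],[0,0,0.0921],-0.6],[[-0.03,0.02,0],[0,0,0.0921],-0.6],[[-0.03,0.02,0],[0,0,0.0921],-0.6],[[-0.03,0.02,0],[0,0,0.0921],-0.6],[[-0.03,0.02,0],[0,0,0.0921],-0.6],[[-0.03,0.02,0],[0,0,0.0921],-0.6],[[-0.03,0.02,0],[0,0,0.0921],-0.6],[[-0.03,0.02,0],[0,0,0.0921],-0.6],[[-0.03,0,0],[0,0,0.0921],-0.6],[[0,0,0],[0,0,0.0921],-0.6],[[0,0,0],[0,0,0],-0.6],[[0,0,0],[0,0,0],-0.6]], newtons=30)

```text
time: 10.7
ee_pos: [392.2, 292.4, 160.4]
ee_rot: [0.0, 0.008, 1.0, 0.0]
ft_force: [0.1, -0.8, -0.6]
width: 70.7
finger_force: 0.0
```

```bash
cat >> h.py <<'E'
from scipy.spatial.transform import Rotation as Ro
def wrist(fn=None):
    s=manip.read_state(); im=manip.get_image('wrist')
    if fn: cv2.imwrite('pics/'+fn, im['color'][:,:,::-1])
    q=s['ee_rot']; R=Ro.from_quat([q[1],q[2],q[3],q[0]]).as_matrix()
    T=im['tool_from_camera']; Rc=R@T[:3,:3]; tc=R@T[:3,3]+s['ee_pos']
    im['R']=Rc.T; im['t']=-Rc.T@tc; y=R[:,1]
    return s,im,cloud(im),np.degrees(np.arctan2(y[1],y[0]))
E
python3 - <<'E'
from h import *
s,im,P,yaw=wrist('w3.png'); print(s['ee_pos'],yaw,s['width'])
for q in blobs(P,MAT,(30,48),60): print(q)
E
```

```text
[392.16855061 292.40780238 160.36384968] 89.0497463969368 70.67456892545697
(1927, [390.1, 299.2, 40.0], [391.4, 299.2], [51.9, 40.3], 89.6)
(1524, [490.7, 257.8, 39.5], [494.0, 257.2], [51.9, 41.4], 76.2)
```

View pics/w3.png

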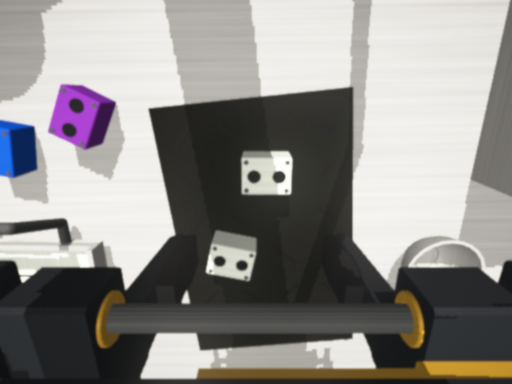

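The wrist view shows the near block at (266,172) and the far block at (232,257). The purple and blue look-alikes are on the left and the bowl is on the right. I'll descend on the near block.

>>> move_arm(deltas=[[[-0.012,0.066,0],[0,0,0.005],-0.6],[[0,0,-0.4],[0,0,0],-0.6],[[0,0,-0.4],[0,0,0],-0.6],[[0,0,-0.4],[0,0,0],-0.6],[[0,0,-0.25],[0,0,0],-0.6],[[0,0,-0.15],[0,0,0],-0.6],[[0,0,-0.08],[0,0,0],-0.6],[[0,0,0],[0,0,0],-0.6],[[0,0,0],[0,0,0],0.6],[[0,0,0],[0,0,0],0.6],[[0,0,0],[0,0,0],0.6],[[0,0,0],[0,0,0],0.6]], newtons=30)

```text
time: 11.95
ee_pos: [391.2, 299.8, -7.0]
ee_rot: [0.001, 0.002, 1.0, 0.0]
ft_force: [-0.4, 0.2, 6.8]
width: 51.7
finger_force: 29.9
```

>>> move_arm(deltas=[[[0,0,0.3],[0,0,0],0.6],[[0,0,0.45],[0,0,0],0.6],[[0,0,0.45],[0,0,0],0.6],[[0.119,-0.21,0.05],[0,0,-0.0922],0.6],[[0.119,-0.21,0],[0,0,-0.0922],0.6],[[0.119,-0.21,0],[0,0,-0.0922],0.6],[[0.119,-0.21,0],[0,0,-0.0922],0.6],[[0.119,-0.21,0],[0,0,-0.0922],0.6],[[0.119,-0.21,0],[0,0,-0.0922],0.6],[[0.119,-0.21,0],[0,0,-0.0922],0.6],[[0.119,-0.21,0],[0,0,-0.0922],0.6],[[0.119,-0.21,0],[0,0,-0.0922],0.6],[[0.119,-0.21,0],[0,0,-0.0922],0.6],[[0.119,-0.21,0],[0,0,-0.0922],0.6],[[0,0,0],[0,0,0],0.6],[[0,0,0],[0,0,0],0.6]])

```text
time: 13.55
ee_pos: [521.2, 68.6, 117.0]
ee_rot: [-0.0, 0.716, 0.698, -0.0]
ft_force: [-1.8, 0.3, -1.9]
width: 51.9
finger_force: 29.9
```

```bash
cat >> h.py <<'E'
def floorview(im,x0=450,x1=680,y0=-100,y1=110,z=18,res=0.5):
    xs=np.arange(x0,x1,res); ys=np.arange(y0,y1,res); X,Y=np.meshgrid(xs,ys,indexing='ij')
    W=np.stack([X,Y,np.full_like(X,z)],-1)@im['R'].T+im['t']; p=W@im['K'].T
    return xs,ys,cv2.remap(im['color'],(p[...,0]/p[...,2]).astype(np.float32),(p[...,1]/p[...,2]).astype(np.float32),cv2.INTER_LINEAR)
E
python3 - <<'E'
from h import *
s,im,P,yaw=wrist('w4.png'); print(s['ee_pos'],yaw,s['width'])
xs,ys,F=floorview(im); cv2.imwrite('pics/f4.png',F[::-1,::-1,::-1])
print('wall',blobs(P,(490,670,70,120),(34,45),50)); print('rwall',blobs(P,(480,670,-120,-60),(34,45),50))
im2=manip.get_image('top'); xs,ys,F2=floorview(im2); cv2.imwrite('pics/f4t.png',F2[::-1,::-1,::-1])
for FF,c in [(F,'w'),(F2,'t')]:
    for y in [-60,-40,-20,0]:
        g=FF[:,(ys>y-8)&(ys<y+8)].mean((1,2)); k=(xs>505)&(xs<640); 
        gg=g[k]; xx=xs[k]; b=cv2.medianBlur(gg.astype(np.float32)[:,None],5).ravel(); bg=cv2.blur(gg[:,None],(1,41)).ravel()
        d=bg-gg; pk=[(xx[i],round(d[i])) for i in range(3,len(d)-3) if d[i]==d[i-3:i+4].max() and d[i]>8]; print(c,y,pk)
E
```

```text
[521.23478744  68.59412132 117.03805775] -1.4161337942596257 51.946922469395
wall [(1591, [578.7, 93.1, 37.9], [580.1, 92.8], [6.7, 180.1], 88.4)]
rwall []
w -60 [(np.float64(564.5), 33), (np.float64(584.0), 58)]
w -40 [(np.float64(538.0), 18), (np.float64(556.0), 21), (np.float64(576.5), 45), (np.float64(622.5), 36)]
w -20 [(np.float64(540.0), 13), (np.float64(548.5), 11), (np.float64(555.0), 14), (np.float64(577.0), 45), (np.float64(609.5), 36)]
w 0 [(np.float64(565.0), 35), (np.float64(578.5), 34), (np.float64(597.0), 43)]
t -60 [(np.float64(518.0), 46), (np.float64(594.0), 43)]
t -40 [(np.float64(519.0), 41), (np.float64(594.5), 46)]
t -20 [(np.float64(519.5), 39), (np.float64(595.5), 43)]
t 0 [(np.float64(520.5), 32), (np.float64(596.5), 30)]
```

View pics/w4.png

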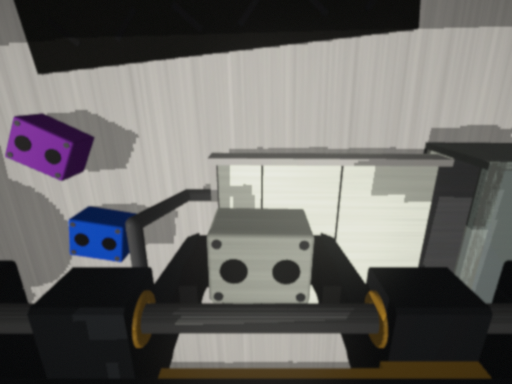

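The wrist view shows the held block over the shelf, with the front line at column 262 and the rear line at column 340 near the left wall (row 185). I'll work out their world positions.

```bash
python3 - <<'E'
from h import *
s,im,P,yaw=wrist(); print(s['ee_pos'],yaw)
g=im['color'].mean(2)
for v in range(172,205,6):
    r=g[v]; a=250+r[250:275].argmin(); b=330+r[330:352].argmin()
    out=[]
    for u in (a,b):
        d=np.linalg.inv(im['K'])@[u,v,1]; o=-im['R'].T@im['t']; d=im['R'].T@d; out.append((o+d*(18-o[2])/d[2]).round(1)[:2].tolist())
    print(v,a,b,out)
m=P[...,2]
print('held',blobs(P,(470,580,30,110),(125,175),50))
E
```

```text
[521.00567648  69.3279152  117.1939939 ] -1.3525754632081197
172 262 342 [[523.8, 80.4], [600.1, 78.7]]
178 262 341 [[523.7, 74.5], [599.6, 72.8]]
184 262 340 [[523.6, 68.5], [599.0, 66.8]]
190 262 340 [[523.5, 62.3], [599.4, 60.6]]
196 262 339 [[523.3, 56.1], [598.8, 54.4]]
202 262 339 [[523.2, 49.8], [599.2, 48.1]]
held [(11831, [521.4, 75.6, 160.8], [521.6, 69.4], [41.0, 83.7], 88.8)]
```

>>> move_arm(deltas=[[[0.023,0,-0.3],[0,0,-0.006],0.6],[[0,0,-0.4],[0,0,0],0.6],[[0,0,-0.2],[0,0,0],0.6],[[0,0,-0.13],[0,0,0],0.6],[[0,0,-0.06],[0,0,0],0.6],[[0,0,0],[0,0,0],0.6],[[0,0,0],[0,0,0],0.6]])

```text
time: 14.4
ee_pos: [524.2, 68.9, 8.9]
ee_rot: [0.0, 0.719, 0.695, 0.0]
ft_force: [-0.4, -0.1, -1.1]
width: 51.9
finger_force: 29.9
```

>>> move_arm(deltas=[[[0,0,-0.012],[0,0,0],0.6],[[0,0,0],[0,0,0],-0.4],[[0,0,0],[0,0,0],-0.4],[[0,0,0],[0,0,0],-0.4],[[0,0,0.3],[0,0,0],-0.4],[[0,0,0.45],[0,0,0],-0.6],[[0,0,0.45],[0,0,0],-0.6],[[-0.031,0.188,0.2],[0,0,0.0878],-0.6],[[-0.031,0.188,0],[0,0,0.0878],-0.6],[[-0.031,0.188,0],[0,0,0.0878],-0.6],[[-0.031,0.188,0],[0,0,0.0878],-0.6],[[-0.031,0.188,0],[0,0,0.0878],-0.6],[[-0.031,0.188,0],[0,0,0.0878],-0.6],[[-0.031,0.188,0],[0,0,0.0878],-0.6],[[-0.031,0.188,0],[0,0,0.0878],-0.6],[[-0.031,0.188,0],[0,0,0.0878],-0.6],[[-0.031,0.188,0],[0,0,0.0878],-0.6],[[0,0,0],[0,0,0],-0.6],[[0,0,0],[0,0,0],-0.6]])

```text
time: 16.3
ee_pos: [492.9, 256.4, 147.0]
ee_rot: [-0.0, 0.115, 0.993, -0.0]
ft_force: [0.1, -0.9, -0.8]
width: 70.4
finger_force: 0.0
```

```bash
python3 - <<'E'
from h import *
s,im,P,yaw=wrist(); print(s['ee_pos'],yaw,s['width'])
for q in blobs(P,MAT,(30,48),60): print('wrist B',q)
for q in blobs(P,(460,660,-90,90),(46,62),60): print('wrist A',q)
for c in ['top','scene']:
    P=cloud(manip.get_image(c))
    for q in blobs(P,MAT,(30,48)): print(c,'B',q)
    for q in blobs(P,(460,660,-90,90),(46,62)): print(c,'A',q)
    for q in blobs(P,TRAY,(50,66)): print(c,'S',q)
E
```

```text
[492.87901693 256.40029991 147.02299987] 76.84523921711579 70.4041903474035
wrist B (2066, [492.0, 257.6, 39.8], [493.3, 257.3], [52.0, 39.4], 76.6)
wrist A (1674, [518.8, 72.3, 53.3], [523.1, 69.3], [41.1, 49.6], 88.0)
top B (34, [474.9, 244.5, 38.6], [474.0, 245.7], [22.5, 14.2], 87.7)
top A (240, [521.7, 68.2, 52.6], [522.5, 68.5], [40.0, 52.5], 87.5)
top S (84, [568.9, -272.3, 56.9], [568.6, -273.4], [28.9, 28.5], 15.0)
top S (90, [490.2, -337.0, 57.0], [491.3, -337.6], [28.2, 28.7], 56.4)
top S (89, [412.3, -286.2, 57.4], [412.6, -286.5], [27.7, 27.6], 59.9)
scene B (94, [494.2, 250.9, 37.7], [492.1, 254.1], [54.4, 42.8], 75.1)
scene A (109, [525.0, 63.8, 52.6], [525.7, 66.1], [42.5, 53.1], 85.7)
scene S (70, [415.0, -290.0, 56.6], [413.5, -287.7], [27.4, 30.4], 39.2)
scene S (73, [570.9, -276.3, 56.6], [569.3, -275.2], [27.0, 29.2], 32.1)
scene S (77, [492.7, -340.5, 56.9], [491.2, -339.6], [28.5, 28.9], 49.6)
```

>>> move_arm(deltas=[[[0.003,0.008,-0.3],[0,0,0],-0.6],[[0,0,-0.4],[0,0,0],-0.6],[[0,0,-0.4],[0,0,0],-0.6],[[0,0,-0.26],[0,0,0],-0.6],[[0,0,-0.12],[0,0,0],-0.6],[[0,0,-0.06],[0,0,0],-0.6],[[0,0,0],[0,0,0],-0.6],[[0,0,0],[0,0,0],0.6],[[0,0,0],[0,0,0],0.6],[[0,0,0],[0,0,0],0.6],[[0,0,0],[0,0,0],0.6]], newtons=30)

```text
time: 17.55
ee_pos: [493.7, 257.6, -6.0]
ee_rot: [0.001, 0.113, 0.994, 0.0]
ft_force: [-1.0, 0.1, 7.1]
width: 51.6
finger_force: 30.0
```

>>> move_arm(deltas=[[[0,0,0.3],[0,0,0],0.6],[[0,0,0.45],[0,0,0],0.6],[[0,0,0.45],[0,0,0],0.6],[[0.0282,-0.231,0.05],[0,0,-0.0878],0.6],[[0.0282,-0.231,0],[0,0,-0.0878],0.6],[[0.0282,-0.231,0],[0,0,-0.0878],0.6],[[0.0282,-0.231,0],[0,0,-0.0878],0.6],[[0.0282,-0.231,0],[0,0,-0.0878],0.6],[[0.0282,-0.231,0],[0,0,-0.0878],0.6],[[0.0282,-0.231,0],[0,0,-0.0878],0.6],[[0.0282,-0.231,0],[0,0,-0.0878],0.6],[[0.0282,-0.231,0],[0,0,-0.0878],0.6],[[0.0282,-0.231,0],[0,0,-0.0878],0.6],[[0,0,0],[0,0,0],0.6],[[0,0,0],[0,0,0],0.6],[[0,0,0],[0,0,0],0.6]])

```text
time: 19.15
ee_pos: [521.1, 27.3, 118.0]
ee_rot: [-0.0, 0.719, 0.695, -0.0]
ft_force: [0.0, 0.8, -2.4]
width: 51.7
finger_force: 30.0
```

```bash
python3 - <<'E'
from h import *
s,im,P,yaw=wrist(); print(s['ee_pos'],yaw,s['width'])
for q in blobs(P,(440,660,-90,110),(46,62),60): print('wrist A',q)
# held block bottom front face: region in front face below fingers
Q=P[(abs(P[...,0]-s['ee_pos'][0])<30)&(P[...,1]>20)&(P[...,1]<60)&(P[...,2]>100)]
print('held z range',np.percentile(Q[:,2],[0.5,50,99.5]), 'y',np.percentile(Q[:,1],[1,50,99]))
for z in [(134,145),(145,150),(155,162)]: print(z,blobs(P,(470,570,0,70),z,40))
E
```

```text
[521.13596455  27.25637614 118.00474618] -1.8799654345075343 51.71951629747726
wrist A (3149, [524.4, 69.4, 54.1], [524.4, 68.3], [40.2, 52.0], 87.2)
wrist A (156, [442.6, 59.6, 53.5], [443.5, 59.0], [6.8, 11.6], 0.1)
held z range [132.19192443 221.27987093 242.57491518] y [21.01134151 46.68133944 54.48901847]
(134, 145) [(704, [522.1, 47.0, 139.7], [522.1, 47.0], [2.0, 50.9], 88.1)]
(145, 150) [(368, [522.3, 47.0, 147.6], [521.9, 46.8], [1.9, 51.2], 88.8), (78, [488.7, 37.7, 147.7], [488.2, 38.0], [2.4, 10.1], 69.2), (71, [555.0, 35.6, 147.8], [555.5, 35.7], [10.0, 2.2], 15.2)]
(155, 162) [(639, [522.0, 46.9, 158.6], [522.2, 46.9], [1.7, 51.0], 88.1), (195, [488.4, 37.8, 158.8], [489.0, 37.7], [15.0, 4.6], 7.9), (189, [555.2, 35.7, 158.6], [555.0, 35.6], [14.2, 2.5], 7.3)]
```

>>> move_arm(deltas=[[[0.004,-0.01,-0.3],[0,0,0],0.6],[[0,0,-0.4],[0,0,0],0.6],[[0,0,-0.2],[0,0,0],0.6],[[0,0,-0.13],[0,0,0],0.6],[[0,0,-0.06],[0,0,0],0.6],[[0,0,0],[0,0,0],0.6],[[0,0,-0.006],[0,0,0],0.6],[[0,0,0],[0,0,0],0.6],[[0,0,0],[0,0,0],-0.4],[[0,0,0],[0,0,0],-0.4],[[0,0,0],[0,0,0],-0.4],[[0,0,0.3],[0,0,0],-0.4],[[0,0,0.45],[0,0,0],-0.2],[[0,0,0.45],[0,0,0],0]])

```text
time: 20.6
ee_pos: [521.4, 25.5, 129.8]
ee_rot: [-0.0, 0.72, 0.694, -0.0]
ft_force: [0.3, -0.0, -0.5]
width: 48.0
finger_force: 0.0
```

>>> move_arm(deltas=[[[0.068,-0.428,0],[0,0,0],-0.3],[[0.068,-0.428,0],[0,0,0],-0.3],[[0.068,-0.428,0],[0,0,0],-0.3],[[0.068,-0.428,0],[0,0,0],-0.3],[[0.068,-0.428,0],[0,0,0],-0.3],[[0.068,-0.428,0],[0,0,0],-0.3],[[0.068,-0.428,0],[0,0,0],-0.3],[[0,0,0],[0,0,0],-0.3],[[0,0,0],[0,0,0],-0.3],[[0,0,0],[0,0,0],-0.3]])

```text
time: 21.6
ee_pos: [569.3, -273.0, 128.5]
ee_rot: [-0.0, 0.719, 0.695, 0.0]
ft_force: [-0.2, -0.7, 0.1]
width: 57.7
finger_force: 0.0
```

```bash
cat >> h.py <<'E'
def report(w=True):
    if w:
        s,im,P,yaw=wrist(); print(s['time'],s['ee_pos'].round(1),round(yaw,2),round(s['width'],1))
        for q in blobs(P,TRAY,(51,66),60): print('w S',q)
        for q in blobs(P,(480,660,-90,90),(46,62),60): print('w A',q)
        for q in blobs(P,(560,640,-90,100),(62,80),60): print('w SS',q)
    for c in ['top','scene']:
        P=cloud(manip.get_image(c))
        for q in blobs(P,(480,560,-90,100),(46,62)): print(c,'A',q)
        for q in blobs(P,(560,640,-90,100),(62,80)): print(c,'SS',q)
        for q in blobs(P,TRAY,(51,66)): print(c,'S',q)
E
python3 -c "
from h import *
report()"
```

```text
21.6 [ 569.3 -273.   128.5] -1.98 57.7
w S (892, [570.8, -272.4, 58.0], [570.8, -273.4], [29.0, 29.2], 48.0)
w S (930, [416.2, -286.2, 57.7], [414.6, -287.4], [29.7, 29.6], 68.7)
scene A (226, [524.2, 41.7, 52.6], [521.8, 44.9], [87.0, 55.9], 87.1)
scene S (66, [414.5, -289.8, 57.0], [413.9, -287.6], [27.8, 30.7], 36.4)
scene S (70, [570.6, -276.2, 57.0], [570.0, -275.1], [27.1, 29.4], 62.0)
scene S (73, [492.4, -340.1, 57.1], [491.9, -339.3], [26.9, 29.7], 60.2)
```

>>> move_arm(deltas=[[[0.01,-0.005,-0.3],[0,0,0],-0.3],[[0,0,-0.4],[0,0,0],-0.3],[[0,0,-0.35],[0,0,0],-0.3],[[0,0,-0.18],[0,0,0],-0.3],[[0,0,-0.085],[0,0,0],-0.3],[[0,0,0],[0,0,0],-0.3],[[0,0,0],[0,0,0],0.9],[[0,0,0],[0,0,0],0.9],[[0,0,0],[0,0,0],0.9],[[0,0,0],[0,0,0],0.9],[[0,0,0],[0,0,0],0.9]], newtons=30)

```text
time: 22.85
ee_pos: [570.7, -274.9, -2.3]
ee_rot: [0.001, 0.719, 0.694, 0.0]
ft_force: [-0.4, 0.8, 5.5]
width: 29.3
finger_force: 30.0
```

>>> move_arm(deltas=[[[0,0,0.3],[0,0,0],0.9],[[0,0,0.45],[0,0,0],0.9],[[0,0,0.4],[0,0,0],0.9],[[0.035,0.427,0],[0,0,0],0.9],[[0.035,0.427,0],[0,0,0],0.9],[[0.035,0.427,0],[0,0,0],0.9],[[0.035,0.427,0],[0,0,0],0.9],[[0.035,0.427,0],[0,0,0],0.9],[[0.035,0.427,0],[0,0,0],0.9],[[0.035,0.427,0],[0,0,0],0.9],[[0.035,0.427,0],[0,0,0],0.9],[[0,0,0],[0,0,0],0.9],[[0,0,0],[0,0,0],0.9],[[0,0,0],[0,0,0],0.9]])

```text
time: 24.25
ee_pos: [598.3, 66.0, 111.7]
ee_rot: [-0.0, 0.72, 0.694, -0.0]
ft_force: [-0.1, -0.2, -1.9]
width: 29.2
finger_force: 30.0
```

```bash
cat >> h.py <<'E'
def held():
    s,im,P,yaw=wrist(); e=s['ee_pos']; print(s['time'],e.round(1),round(yaw,2),round(s['width'],1))
    for dz in [(8,16),(20,24)]:
        Q=P[(abs(P[...,0]-e[0])<24)&(abs(P[...,1]-e[1])<35)&(P[...,2]>e[2]+dz[0])&(P[...,2]<e[2]+dz[1])]
        if len(Q): print(dz,len(Q),'x',np.percentile(Q[:,0],[1,50,99]).round(1),'y',np.percentile(Q[:,1],[2,50,99]).round(1))
    return s,im,P,yaw
E
python3 - <<'E'
from h import *
s,im,P,yaw=held()
print('wall',blobs(P,(520,670,70,120),(34,45),50))
print('A',blobs(P,(480,560,-90,100),(46,62),60))
P=cloud(manip.get_image('scene'))
for q in blobs(P,TRAY,(51,66)): print('S',q)
E
```

```text
24.25 [598.3  66.  111.7] -2.08 29.2
(8, 16) 281 x [581.4 599.7 617.5] y [74.8 85.1 87.2]
(20, 24) 134 x [585.1 598.9 612.8] y [71.2 80.3 82.3]
wall [(1378, [594.9, 92.6, 37.9], [595.0, 92.4], [6.5, 150.0], 88.2), (169, [540.0, 85.0, 39.6], [539.3, 85.3], [14.2, 36.2], 59.8)]
A [(5374, [524.4, 51.5, 53.8], [523.9, 47.1], [83.2, 52.4], 86.5)]
S (65, [414.5, -289.5, 56.8], [412.8, -289.1], [27.4, 30.2], 89.5)
S (73, [492.2, -340.2, 57.1], [492.1, -340.3], [27.5, 29.8], 54.7)
```

>>> move_arm(deltas=[[[0,0,-0.3],[0,0,0],0.9],[[0,0,-0.35],[0,0,0],0.9],[[0,0,-0.2],[0,0,0],0.9],[[0,0,-0.1],[0,0,0],0.9],[[0,0,-0.04],[0,0,0],0.9],[[0,0,0],[0,0,0],0.9],[[0,0,-0.006],[0,0,0],0.9],[[0,0,0],[0,0,0],0.9],[[0,0,0],[0,0,0],0.05],[[0,0,0],[0,0,0],0.05],[[0,0,0],[0,0,0],0.05],[[0,0,0.3],[0,0,0],0.05],[[0,0,0.45],[0,0,0],0.05],[[0,0,0.4],[0,0,0],-0.3]])

```text
time: 25.75
ee_pos: [598.4, 66.9, 129.2]
ee_rot: [0.0, 0.72, 0.694, 0.0]
ft_force: [0.2, -0.4, 0.3]
width: 47.9
finger_force: 0.0
```

Next is the sleeve at (492,-338).

>>> move_arm(deltas=[[[-0.118,-0.45,0],[0,0,0],-0.3],[[-0.118,-0.45,0],[0,0,0],-0.3],[[-0.118,-0.45,0],[0,0,0],-0.3],[[-0.118,-0.45,0],[0,0,0],-0.3],[[-0.118,-0.45,0],[0,0,0],-0.3],[[-0.118,-0.45,0],[0,0,0],-0.3],[[-0.118,-0.45,0],[0,0,0],-0.3],[[-0.118,-0.45,0],[0,0,0],-0.3],[[-0.118,-0.45,0],[0,0,0],-0.3],[[0,0,0],[0,0,0],-0.3],[[0,0,0],[0,0,0],-0.3],[[0,0,0],[0,0,0],-0.3]])

```text
time: 26.95
ee_pos: [492.5, -337.0, 127.4]
ee_rot: [-0.0, 0.719, 0.695, 0.0]
ft_force: [0.0, 0.6, 0.6]
width: 57.4
finger_force: 0.0
```

```bash
python3 -c "
from h import *
report()"
```

```text
26.95 [ 492.5 -337.   127.4] -1.97 57.4
w S (1089, [415.0, -286.8, 58.1], [414.3, -287.0], [28.8, 29.7], 88.6)
w S (898, [492.3, -337.2, 58.0], [492.3, -338.0], [29.1, 28.8], 29.1)
top A (262, [526.4, 63.5, 52.8], [522.0, 54.7], [67.5, 52.7], 86.0)
top SS (83, [596.3, 67.8, 70.4], [596.2, 68.3], [27.3, 27.7], 49.4)
scene A (227, [524.2, 41.4, 52.5], [522.9, 44.5], [86.5, 54.2], 87.3)
scene SS (52, [599.3, 63.4, 69.7], [597.8, 65.2], [26.8, 28.9], 57.1)
scene S (64, [414.7, -289.4, 57.1], [413.5, -288.8], [28.2, 29.2], 84.7)
scene S (74, [492.7, -340.1, 57.1], [491.7, -338.6], [28.5, 29.4], 73.4)
```

>>> move_arm(deltas=[[[0,0,-0.3],[0,0,0],-0.3],[[0,0,-0.4],[0,0,0],-0.3],[[0,0,-0.35],[0,0,0],-0.3],[[0,0,-0.17],[0,0,0],-0.3],[[0,0,-0.08],[0,0,0],-0.3],[[0,0,0],[0,0,0],-0.3],[[0,0,0],[0,0,0],0.9],[[0,0,0],[0,0,0],0.9],[[0,0,0],[0,0,0],0.9],[[0,0,0],[0,0,0],0.9],[[0,0,0],[0,0,0],0.9]], newtons=30)

```text
time: 28.2
ee_pos: [492.4, -338.3, -2.0]
ee_rot: [0.0, 0.72, 0.694, -0.0]
ft_force: [-0.2, 1.2, 5.6]
width: 29.4
finger_force: 30.0
```

>>> move_arm(deltas=[[[0,0,0.3],[0,0,0],0.9],[[0,0,0.45],[0,0,0],0.9],[[0,0,0.4],[0,0,0],0.9],[[0.1164,0.4037,0],[0,0,0],0.9],[[0.1164,0.4037,0],[0,0,0],0.9],[[0.1164,0.4037,0],[0,0,0],0.9],[[0.1164,0.4037,0],[0,0,0],0.9],[[0.1164,0.4037,0],[0,0,0],0.9],[[0.1164,0.4037,0],[0,0,0],0.9],[[0.1164,0.4037,0],[0,0,0],0.9],[[0.1164,0.4037,0],[0,0,0],0.9],[[0.1164,0.4037,0],[0,0,0],0.9],[[0,0,0],[0,0,0],0.9],[[0,0,0],[0,0,0],0.9],[[0,0,0],[0,0,0],0.9]])

```text
time: 29.7
ee_pos: [596.7, 24.4, 112.1]
ee_rot: [-0.0, 0.72, 0.694, -0.0]
ft_force: [0.2, 0.3, -2.0]
width: 29.3
finger_force: 30.0
```

```bash
python3 - <<'E'
from h import *
s,im,P,yaw=held()
print('A',blobs(P,(480,560,-90,100),(46,62),60)); print('SS',blobs(P,(560,640,40,100),(65,80),60))
P=cloud(manip.get_image('scene'))
for q in blobs(P,TRAY,(51,66)): print('S',q)
E
```

```text
29.7 [596.7  24.4 112.1] -2.07 29.3
(8, 16) 293 x [578.9 598.  615.6] y [31.6 42.1 44.3]
(20, 24) 142 x [583.3 597.5 611.1] y [29.1 37.  39.2]
A [(3386, [526.1, 69.4, 54.0], [525.2, 68.5], [39.8, 52.1], 87.6), (2915, [523.6, 27.3, 53.9], [522.6, 25.8], [39.7, 51.9], 87.7)]
SS [(1294, [599.2, 68.7, 72.2], [599.1, 68.1], [29.5, 28.7], 89.2)]
S (66, [414.6, -289.3, 56.8], [412.1, -286.2], [28.1, 31.5], 41.3)
```

>>> move_arm(deltas=[[[0.003,0.012,-0.3],[0,0,0],0.9],[[0,0,-0.35],[0,0,0],0.9],[[0,0,-0.2],[0,0,0],0.9],[[0,0,-0.1],[0,0,0],0.9],[[0,0,-0.04],[0,0,0],0.9],[[0,0,0],[0,0,0],0.9],[[0,0,-0.007],[0,0,0],0.9],[[0,0,0],[0,0,0],0.9],[[0,0,0],[0,0,0],0.05],[[0,0,0],[0,0,0],0.05],[[0,0,0],[0,0,0],0.05],[[0,0,0.3],[0,0,0],0.05],[[0,0,0.45],[0,0,0],0.05],[[0,0,0.4],[0,0,0],-0.3]])

```text
time: 31.2
ee_pos: [597.2, 26.5, 129.5]
ee_rot: [0.0, 0.719, 0.694, 0.0]
ft_force: [1.4, -0.2, -0.2]
width: 47.9
finger_force: 0.0
```

>>> move_arm(deltas=[[[-0.229,-0.392,0],[0,0,0],-0.3],[[-0.229,-0.392,0],[0,0,0],-0.3],[[-0.229,-0.392,0],[0,0,0],-0.3],[[-0.229,-0.392,0],[0,0,0],-0.3],[[-0.229,-0.392,0],[0,0,0],-0.3],[[-0.229,-0.392,0],[0,0,0],-0.3],[[-0.229,-0.392,0],[0,0,0],-0.3],[[-0.229,-0.392,0],[0,0,0],-0.3],[[0,0,0],[0,0,0],-0.3],[[0,0,0],[0,0,0],-0.3],[[0,0,0],[0,0,0],-0.3]])

```text
time: 32.3
ee_pos: [414.5, -286.2, 127.7]
ee_rot: [-0.0, 0.719, 0.695, 0.0]
ft_force: [-0.3, 0.9, -0.1]
width: 57.3
finger_force: 0.0
```

```bash
python3 -c "
from h import *
report()"
```

```text
32.3 [ 414.5 -286.2  127.7] -1.97 57.3
w S (902, [414.1, -286.1, 58.0], [414.0, -286.8], [28.8, 29.0], 86.2)
top A (466, [521.7, 47.5, 52.9], [521.7, 46.9], [83.0, 52.7], 86.8)
top SS (85, [596.4, 67.9, 69.9], [596.7, 68.1], [28.3, 27.5], 50.2)
top SS (81, [595.3, 26.8, 70.6], [596.0, 27.2], [28.3, 26.8], 56.4)
scene A (227, [524.2, 41.2, 52.7], [524.3, 44.9], [86.7, 53.9], 84.8)
scene SS (106, [598.8, 41.1, 69.5], [598.0, 44.5], [29.4, 72.1], 0.7)
scene S (66, [415.1, -289.4, 57.0], [414.0, -289.0], [28.4, 30.9], 3.9)
```

>>> move_arm(deltas=[[[-0.002,0,-0.3],[0,0,0],-0.3],[[0,0,-0.4],[0,0,0],-0.3],[[0,0,-0.35],[0,0,0],-0.3],[[0,0,-0.17],[0,0,0],-0.3],[[0,0,-0.08],[0,0,0],-0.3],[[0,0,0],[0,0,0],-0.3],[[0,0,0],[0,0,0],0.9],[[0,0,0],[0,0,0],0.9],[[0,0,0],[0,0,0],0.9],[[0,0,0],[0,0,0],0.9],[[0,0,0],[0,0,0],0.9]], newtons=30)

```text
time: 33.55
ee_pos: [414.1, -287.3, -1.7]
ee_rot: [0.0, 0.72, 0.694, -0.0]
ft_force: [-1.4, 0.9, 6.2]
width: 29.0
finger_force: 30.0
```

>>> move_arm(deltas=[[[0,0,0.3],[0,0,0],0.9],[[0,0,0.45],[0,0,0],0.9],[[0,0,0.4],[0,0,0],0.9],[[0.26,0.3876,0],[0,0,0],0.9],[[0.26,0.3876,0],[0,0,0],0.9],[[0.26,0.3876,0],[0,0,0],0.9],[[0.26,0.3876,0],[0,0,0],0.9],[[0.26,0.3876,0],[0,0,0],0.9],[[0.26,0.3876,0],[0,0,0],0.9],[[0.26,0.3876,0],[0,0,0],0.9],[[0,0,0],[0,0,0],0.9],[[0,0,0],[0,0,0],0.9],[[0,0,0],[0,0,0],0.9]])

```text
time: 34.85
ee_pos: [595.2, -16.6, 112.3]
ee_rot: [-0.0, 0.72, 0.694, -0.0]
ft_force: [-0.5, 0.0, -2.5]
width: 29.2
finger_force: 30.0
```

```bash
python3 - <<'E'
from h import *
s,im,P,yaw=held()
print('A',blobs(P,(480,560,-90,100),(46,62),60)); print('SS',blobs(P,(560,640,0,100),(65,80),60))
E
```

```text
34.85 [595.2 -16.6 112.3] -2.08 29.2
(8, 16) 297 x [577.1 596.  614.3] y [-10.4   1.    3.4]
(20, 24) 136 x [582.6 596.1 610. ] y [-11.5  -3.4  -1.6]
A [(3955, [526.1, 68.8, 54.1], [525.2, 68.2], [40.0, 52.1], 87.6), (3319, [523.6, 26.5, 54.1], [522.6, 25.8], [39.5, 51.9], 88.0)]
SS [(1513, [599.1, 68.2, 72.3], [599.2, 68.2], [29.2, 28.2], 88.3), (1291, [598.0, 26.9, 72.2], [598.0, 26.5], [28.8, 29.4], 40.1)]
```

>>> move_arm(deltas=[[[0.005,0.008,-0.3],[0,0,0],0.9],[[0,0,-0.35],[0,0,0],0.9],[[0,0,-0.2],[0,0,0],0.9],[[0,0,-0.1],[0,0,0],0.9],[[0,0,-0.04],[0,0,0],0.9],[[0,0,0],[0,0,0],0.9],[[0,0,-0.007],[0,0,0],0.9],[[0,0,0],[0,0,0],0.9],[[0,0,0],[0,0,0],0.05],[[0,0,0],[0,0,0],0.05],[[0,0,0],[0,0,0],0.05],[[0,0,0.3],[0,0,0],0.05],[[0,0,0.45],[0,0,0],0.05],[[0,0,0.4],[0,0,0],0.14]])

```text
time: 36.3
ee_pos: [596.3, -15.0, 129.8]
ee_rot: [0.0, 0.719, 0.695, 0.0]
ft_force: [0.5, -0.3, -0.5]
width: 38.4
finger_force: 0.0
```

>>> move_arm(deltas=[[[-0.348,0.05,0],[0,0,0],0.14],[[-0.348,0.05,0],[0,0,0],0.14],[[-0.348,0.05,0],[0,0,0],0.14],[[-0.348,0.05,0],[0,0,0],0.14],[[-0.348,0.05,0],[0,0,0],0.14],[[0,0,0],[0,0,0],0.14],[[0,0,0],[0,0,0],0.14]])

```text
time: 37.0
ee_pos: [422.8, 9.9, 128.6]
ee_rot: [0.001, 0.72, 0.694, 0.0]
ft_force: [0.5, 0.3, -0.1]
width: 37.6
finger_force: 0.0
```

```bash
python3 - <<'E'
from h import *
report()
s,im,P,yaw=wrist(); print('handle',blobs(P,(400,445,-60,70),(75,100),60))
im=manip.get_image('top'); xs,ys,F=floorview(im); cv2.imwrite('pics/f9.png',F[::-1,::-1,::-1])
im=manip.get_image('scene');cv2.imwrite('pics/s9.png',cv2.resize(im['color'][130:290,200:400,::-1],None,fx=3.5,fy=3.5))
E
```

```text
37.0 [422.8   9.9 128.6] -2.03 37.6
w A (3217, [523.3, 69.2, 54.0], [524.5, 68.4], [40.0, 52.3], 86.5)
w A (464, [587.4, 69.9, 54.4], [590.5, 68.5], [29.6, 15.2], 86.9)
w A (2783, [520.8, 27.0, 53.8], [522.0, 25.8], [39.7, 52.4], 88.0)
w A (417, [587.0, 30.8, 54.6], [589.3, 29.4], [29.9, 14.6], 69.7)
w A (406, [587.3, -8.6, 54.3], [590.2, -10.5], [30.1, 15.5], 56.0)
w SS (1520, [596.2, 68.8, 71.1], [598.2, 68.2], [29.4, 29.7], 51.6)
w SS (1295, [595.1, 27.4, 71.1], [597.5, 26.4], [29.5, 30.5], 40.9)
w SS (1140, [594.3, -13.2, 70.9], [596.6, -14.7], [29.6, 30.0], 42.2)
top SS (82, [596.5, 68.0, 70.4], [596.2, 68.1], [27.4, 27.6], 49.1)
top SS (83, [595.4, 26.4, 70.6], [595.4, 26.9], [28.2, 26.8], 52.1)
top SS (84, [594.5, -14.7, 70.3], [595.0, -15.2], [28.4, 26.7], 6.3)
scene A (226, [524.2, 41.3, 52.6], [521.4, 45.8], [87.3, 55.2], 85.9)
scene SS (159, [598.1, 20.6, 69.8], [597.7, 24.9], [115.0, 28.6], 89.7)
handle [(2107, [424.7, 15.5, 89.4], [426.1, 10.1], [110.5, 15.9], 87.9)]
```

View pics/f9.png

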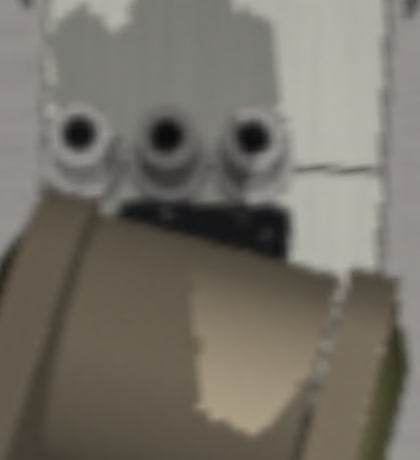

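View pics/s9.png

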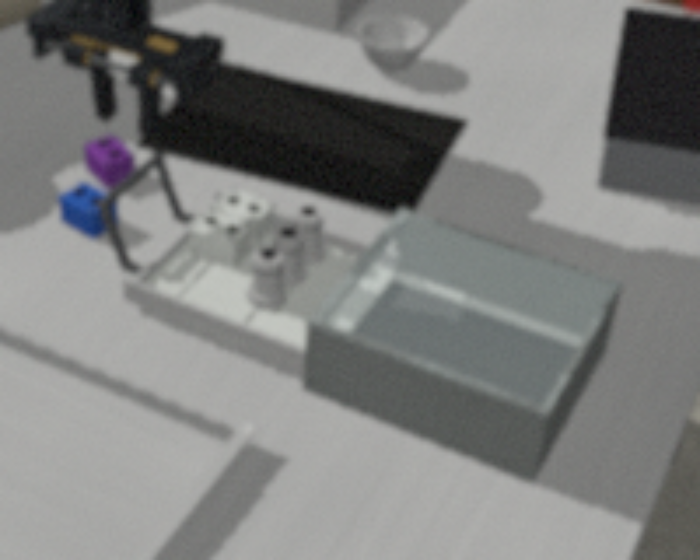

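The pictures show the sleeve row standing in line at (78,133), (166,137) and (252,138), and the two blocks side by side in front of it. Gaps are about 2 mm, so I'll grip the handle to close the shelf.

>>> move_arm(deltas=[[[0.008,0,-0.3],[0,0,0],0.14],[[0,0,-0.3],[0,0,0],0.14],[[0,0,-0.2],[0,0,0],0.14],[[0,0,-0.07],[0,0,0],0.14],[[0,0,0],[0,0,0],0.14],[[0,0,0],[0,0,0],0.6],[[0,0,0],[0,0,0],0.9],[[0,0,0],[0,0,0],0.9],[[0,0,0],[0,0,0],0.9]], newtons=25)

```text
time: 38.2
ee_pos: [423.6, 9.9, 41.5]
ee_rot: [0.001, 0.719, 0.695, 0.0]
ft_force: [0.0, 0.2, 3.0]
width: 10.8
finger_force: 24.9
```

>>> move_arm(deltas=[[[0.01,-0.0003,0],[0,0,0],0.9],[[0.02,-0.0007,0],[0,0,0],0.9],[[0.04,-0.0013,0],[0,0,0],0.9],[[0.06,-0.002,0],[0,0,0],0.9],[[0.08,-0.0026,0],[0,0,0],0.9],[[0.1,-0.0033,0],[0,0,0],0.9],[[0.1,-0.0033,0],[0,0,0],0.9],[[0.1,-0.0033,0],[0,0,0],0.9],[[0.1,-0.0033,0],[0,0,0],0.9],[[0.1,-0.0033,0],[0,0,0],0.9],[[0.1,-0.0033,0],[0,0,0],0.9],[[0.1,-0.0033,0],[0,0,0],0.9],[[0.1,-0.0033,0],[0,0,0],0.9],[[0.1,-0.0033,0],[0,0,0],0.9],[[0.1,-0.0033,0],[0,0,0],0.9],[[0.1,-0.0033,0],[0,0,0],0.9],[[0.08,-0.0026,0],[0,0,0],0.9],[[0.06,-0.002,0],[0,0,0],0.9],[[0.04,-0.0013,0],[0,0,0],0.9],[[0.02,-0.0007,0],[0,0,0],0.9]])

```text
time: 40.2
ee_pos: [574.7, 5.3, 41.5]
ee_rot: [0.0, 0.719, 0.695, 0.0]
ft_force: [-1.3, 1.6, 4.8]
width: 10.9
finger_force: 24.7
```

```bash
python3 - <<'E'
from h import *
s,im,P,yaw=wrist(); e=s['ee_pos']; dx=e[0]-423.6; print(e,s['ft_force'],s['width'],dx)
for q in blobs(P,(480+dx,560+dx,-90,100),(46,62),60): print('w A',q)
for q in blobs(P,(565+dx,640+dx,-90,100),(46,80),60): print('w SS',q)
for c in ['top','scene']:
    P=cloud(manip.get_image(c))
    for q in blobs(P,(480+dx,565+dx,-90,100),(46,62)): print(c,'A',q)
    for q in blobs(P,(560+dx,640+dx,-90,100),(62,76)): print(c,'SS',q)
E
```

```text
[574.65139391   5.320675    41.50846986] [-1.28318384  1.61596355  4.84083676] 10.861885328559769 151.05139391277703
w A (293, [687.7, 97.1, 53.8], [695.9, 97.5], [4.5, 25.2], 88.5)
w A (7475, [673.4, 65.0, 53.9], [675.1, 63.8], [40.1, 53.4], 87.2)
w A (6037, [670.9, 23.2, 53.7], [672.6, 21.4], [40.4, 53.2], 86.8)
scene A (80, [655.9, 36.1, 52.4], [657.3, 40.7], [85.0, 18.2], 86.0)
```

>>> move_arm(deltas=[[[0.02,-0.0007,0],[0,0,0],0.9],[[0.05,-0.0016,0],[0,0,0],0.9],[[0.08,-0.0026,0],[0,0,0],0.9],[[0.08,-0.0026,0],[0,0,0],0.9],[[0.08,-0.0026,0],[0,0,0],0.9],[[0.08,-0.0026,0],[0,0,0],0.9],[[0.06,-0.002,0],[0,0,0],0.9],[[0.04,-0.0013,0],[0,0,0],0.9],[[0.02,-0.0007,0],[0,0,0],0.9],[[0.02,-0.0007,0],[0,0,0],0.9],[[0.01,-0.0003,0],[0,0,0],0.9],[[0.01,-0.0003,0],[0,0,0],0.9],[[0,0,0],[0,0,0],0.9]])

```text
time: 41.65
ee_pos: [629.3, 3.7, 41.5]
ee_rot: [-0.0, 0.719, 0.695, 0.0]
ft_force: [-0.3, 5.2, 5.1]
width: 10.5
finger_force: 24.7
```

>>> move_arm(deltas=[[[0.01,-0.0003,0],[0,0,0],0.9],[[0.01,-0.0003,0],[0,0,0],0.9],[[0.01,-0.0003,0],[0,0,0],0.9],[[0.01,-0.0003,0],[0,0,0],0.9],[[0,0,0],[0,0,0],0.9],[[0,0,0],[0,0,0],0.9]])

```text
time: 42.25
ee_pos: [631.6, 3.6, 41.4]
ee_rot: [-0.001, 0.719, 0.695, -0.001]
ft_force: [-7.8, 2.1, 10.0]
width: 9.9
finger_force: 24.5
```

>>> move_arm(deltas=[[[0.01,0,0],[0,0,0],0.9],[[0.01,0,0],[0,0,0],0.9],[[0,0,0],[0,0,0],0.9]])

```text
time: 42.55
ee_pos: [631.5, 3.6, 41.3]
ee_rot: [-0.003, 0.719, 0.695, -0.003]
ft_force: [-18.1, 2.1, 15.1]
width: 10.4
finger_force: 24.1
```

The shelf is at its home stop: it travelled about 209.5 mm and the force rises with no further motion. I'll relax, release, lift clear and back off.

>>> move_arm(deltas=[[[-0.035,0,0],[0,0,0],0.9],[[0,0,0],[0,0,0],0.9],[[0,0,0],[0,0,0],0.14],[[0,0,0],[0,0,0],0.14],[[0,0,0],[0,0,0],0.14],[[0,0,0.2],[0,0,0],0.14],[[0,0,0.4],[0,0,0],0.14],[[0,0,0.4],[0,0,0],0.14],[[-0.2,0,0.4],[0,0,0],0.14],[[-0.3,0.2,0],[0,0,0],0.14],[[-0.3,0.3,0],[0,0,0],0.14],[[-0.3,0.3,0],[0,0,0],0.14],[[-0.2,0.3,0],[0,0,0],0.14],[[-0.2,0.4,0],[0,0,0],0.14],[[0,0.4,0],[0,0,0],0.14],[[0,0,0],[0,0,0],0.14],[[0,0,0],[0,0,0],0.14]])

```text
time: 44.25
ee_pos: [481.5, 193.4, 180.7]
ee_rot: [0.0, 0.719, 0.695, -0.0]
ft_force: [0.0, -1.0, -0.2]
width: 37.8
finger_force: 0.0
```

```bash
python3 - <<'E'
from h import *
s=manip.read_state(); print(s['time'],s['ee_pos'],s['ft_force'])
dx=209.5
for c in ['top','scene']:
    im=manip.get_image(c); P=cloud(im); print(c)
    print('handle',blobs(P,(600,650,-80,80),(70,100)), [(np.round(r['xyz']).tolist()) for r in manip.place_of('shelf_corner',c)[:1]])
    for q in blobs(P,(480+dx,565+dx,-90,100),(46,62)): print(c,'A',q)
    for q in blobs(P,(570+dx,640+dx,-90,100),(62,76)): print(c,'SS',q)
    if c=='top': a=cv2.resize(im['color'][60:200,200:340,::-1],(600,600))
    else: b=cv2.resize(im['color'][160:300,260:400,::-1],(600,600))
cv2.imwrite('pics/end.png',cv2.resize(np.hstack([a,b]),(800,400)))
E
```

```text
44.25 [481.52537298 193.36990946 180.71106727] [ 0.02578464 -0.99235977 -0.17156251]
top
handle [(155, [628.9, 2.9, 88.1], [629.0, 3.7], [18.0, 109.1], 2.0)] [[690.0, 86.0, 15.0]]
scene
handle [(105, [632.8, -3.8, 85.6], [633.2, 2.2], [113.0, 16.6], 86.7)] [[690.0, 88.0, 16.0]]
```

View pics/end.png

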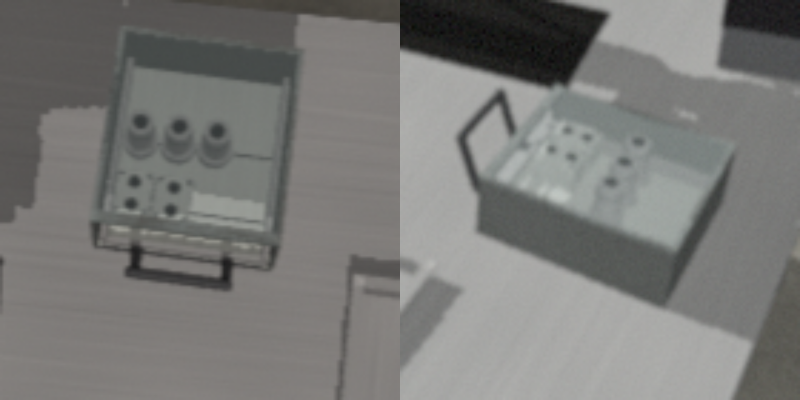

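The end picture shows the shelf home, with three upright sleeves at (140,135), (180,138) and (217,143) and two blocks at (132,192) and (173,197) against the left wall. The rows are intact, so I'm handing in.

```bash
python3 -c "
from plant import manip
print(manip.job_done())"
```

```text
the job is handed in; nothing more can be done
None
```

I handed the job in with the shelf pushed home and all five parts (two blocks, three sleeves) standing in their rows against the left wall. Gaps measured about 2 mm before closing, the rows looked intact in the last picture, and the arm never worked near the bowl or injector. The hand-in returned no verdict.

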